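Seat the gas lighter in its foam insert

TASK

Put the blue gas lighter away in its foam drawer insert: lay it in the cut-out that has its outline, handle in the wide part and metal tube in the narrow channel, and press it down until the soft orange lining under it is all the way down and the lighter lies level.

Things in the scene. Friction and masses are not known exactly. Their poses are not given: they have to be found in the camera images.
- gas_lighter: Loose gas lighter, blue handle, metal tube, lying flat, 265 mm long, 70 g. Origin: underside, mid-length; x across, y along, z up. Handle: y -27 to 132 mm, x -24 to 21, 24 high; small trigger to x = 24 at y 24 to 49. Tube: y -128 to -21, x -11 to 1, z 7 to 17. Take it from above across the handle (fingers closing along x) at y = 75, near its balance, where the pocket has finger notches.
- foam: Dark foam insert fixed on the worktop, 140 x 314 x 26 mm. Origin: underside; x across, y along, z up. A seated lighter has its origin above this one, axes parallel (same way round). Handle pocket: x -30 to 30, y -35 to 140 mm; tube channel: x -16 to 6, y -138 to -35; finger notches out to x = +-58 at y 50 to 100, floor z = 8. Edges bevelled 7 mm wider over the top 8 mm. Top z = 26.
- pad (a joint): How far (m) the orange lining of the handle pocket, 58 x 173 mm, is pressed down: 0 at the start, 0.006 at its stop. Its top goes from z = 14 to 8 mm above the insert's underside, so the seated lighter's top ends at 32 mm. It slides straight down; about 4 N moves it, the lighter's weight alone does not, and it stays where it is left.

How it is judged:
By the outcome, as a careful person would: the job done as asked, in the order asked, and still so for the second after the job is handed in, with the robot touching nothing.
It also fails if it takes over 51 s, if anything falls off the work surface, if the arm or the gripper's body presses on something with over 40 N, if the wrist force passes 120 N, or if a joint passes its speed limit or range.

ROBOT

A 7-joint arm with a two-finger parallel gripper is mounted at the origin on a cart in front of the work surface, level with it; the furniture and walls round the work are solid. World frame = base frame: x ahead of the robot, y to its left, z up, the work surface at z = 0. Lengths are in m, angles in rad, forces in N, time in s.
With the tool pointing down it reaches from about 0.35 to 0.9 m from the base axis. Payload 8.1 kg.
Tool frame: the origin (TCP) lies at the very end of the fingers, on their centre line; the grasp point (between the pads) lies 19 mm behind it; z points along the fingers, y is the direction in which the jaws open and shut (so a half turn about z gives the same grasp; the last joint's range is limited). The gripper opens to 92 mm and grips with 3 to 60 N. Pads are 19 mm wide; open, the fingers measure 130 mm over their backs; the gripper's body (75 mm by 190 mm) begins 47 mm behind the grasp point.
Start: joints at [-1.357, 0.434, 0.025, 1.573, -0.012, 1.134, -0.075], TCP at [0.195, 0.594, 0.227] pointing down, gripper open.
Joint ranges: [-2.62, 2.62], [-0.44, 2.09], [-1.27, 1.32], [0.08, 2.57], [-1.32, 4.46], [0.12, 2], [-2.74, 2.74]. Speed limits (rad/s): [2.22, 2.22, 3.01, 3.01, 3.14, 3.14, 3.14].

INTERFACE

Orientations are given as a rotation vector (axis times angle).
In Python, from cell import observe, get_image, sign_off gives the robot as it stands.
- The arm moves only by the tool arm_command, never from a script. Its argument "deltas" is a list of rows, each an object with "xyz": the shift along the tool's x, y, z in cm, a list of three; "turn": the turn about the tool's z in degrees; "jaw": the closure in counts, from 0 (fully open) to 255 (shut). A call has 1 to 5 rows; each row is the pose to reach, as a shift and turn from the pose measured when the call began, along the tool's axes at that moment; what a row does not reach only later rows make up. A row lasts 1/12 s, in which the tool goes at most 41.7 mm and 7.16 degrees, less where a joint would pass 70% of its speed; a pose out of reach is approached as far as the arm can. A call with a gripper value outside its range is refused whole. The fingers move at their own pace and stop on an object; "force" is the grip in N (left out, the last holds). Time passes only in rows, so rows that repeat a pose let the fingers close. It gives the time, the measured TCP pose, the force and the opening at its end, in the units of the state.
- observe(): the state, without advancing time (a new reading comes with each control period).
- get_image(name): name is "scene" or "top" or "wrist"; returns a dict with "frame" (420x560x3 uint8, red, green, blue), "depth" (420x560 float32, m along the optical axis (not along the pixel's ray), 0 where there is no reading), "camera_matrix" (3x3 intrinsics, pixels), "cam_to_world" (4x4, takes a point from camera to world coordinates). Camera axes: x right, y up, looking along -z (the intrinsics and any distortion apply to the point x, -y, -z); pixel columns grow to the right and rows downward; lengths in m; the calibration is good to about 2 mm. A picture is of the moment at which its call begins.
- sign_off(): hands the job in, once; it reports no verdict.
The state is a dict: "clock": time; "joints": joint angles; "dq": joint speeds; "joint_efforts": joint torques, N m; "position": TCP position; "ee_rot": TCP orientation; "force": force on the tool from outside, world axes, zero at the start; "ft_torque": the same for the moment, N m; "width": opening from 0.0 (shut) to 1.0 (fully open).
Only numpy, scipy, OpenCV 4.12 (cv2) and the standard library are available. Lean on these libraries where they do the work, as an engineer would, in place of code of your own. Each camera call takes 0.05 s, during which the arm holds its last target.

## Working session

There is one attempt and no reset: what is moved stays moved. The work goes in short steps, Python scripts to look and compute and a tool call to move; the robot and the scene stay as the last step left them, time stands still between calls to the robot, and variables do not carry over. Pictures are saved under pics/ and viewed, and the job is handed in when it is done.

Besides the shell and the picture viewer there is one more tool, called after "Call:" as name(argument=value, ...), one argument or row to a line, values as JSON. arm_command: Moves the arm, as the interface text tells. Its arguments: {"type":"object","properties":{"deltas":{"type":"array","items":{"type":"object","properties":{"xyz":{"type":"array","items":{"type":"number"}},"turn":{"type":"number"},"jaw":{"type":"number"}}}},"force":{"type":"number"}},"required":["deltas"]}

```bash
mkdir -p pics; ls; cat > h.py <<'E'
import numpy as np, cv2
from cell import observe, get_image
def snap(n,tag):
    d=get_image(n); cv2.imwrite(f'pics/{tag}.png',cv2.cvtColor(d['frame'],cv2.COLOR_RGB2BGR)); np.savez(f'pics/{tag}.npz',**d); return d
def ray(d,uv,z):
    K=d['camera_matrix'];T=d['cam_to_world']
    uv=np.atleast_2d(uv).astype(float)
    c=np.c_[(uv[:,0]-K[0,2])/K[0,0],-(uv[:,1]-K[1,2])/K[1,1],-np.ones(len(uv))]
    w=c@T[:3,:3].T;o=T[:3,3]
    return o+w*((z-o[2])/w[:,2])[:,None]
def cloud(d):
    K=d['camera_matrix'];T=d['cam_to_world'];Z=d['depth'];v,u=np.indices(Z.shape)
    c=np.stack([(u-K[0,2])/K[0,0]*Z,-(v-K[1,2])/K[1,1]*Z,-Z],-1)
    return c@T[:3,:3].T+T[:3,3]
E
python3 - <<'E'
from h import *
print(observe())
for n in('top','scene','wrist'): d=snap(n,n+'0');print(d['camera_matrix'],d['cam_to_world'])
E
```

```text
pics
{'clock': 0.0, 'joints': array([-1.35659312,  0.43524247,  0.02494482,  1.57411531, -0.01160037,
        1.13400059, -0.07507878]), 'dq': array([ 0.00213073,  0.00235448,  0.00097929,  0.00126575,  0.00024034,
        0.00077692, -0.00060169]), 'joint_efforts': array([ 4.69624938e-04, -6.67867184e+01,  9.85097140e-01, -3.14454746e+01,
       -6.05260301e-02,  4.29713249e-02,  1.42362846e-04]), 'position': array([0.19458271, 0.59338497, 0.2259255 ]), 'ee_rot': array([-4.95571844e-01, -3.10213516e+00,  2.53882477e-03]), 'force': array([-0.46486671, -0.73597883,  0.30507643]), 'ft_torque': array([-0.02678586, -0.00637726, -0.03087703]), 'width': 0.9990392615542331}
[[512.45485384   0.         273.08702649]
 [  0.         512.45485384 211.0381735 ]
 [  0.           0.           1.        ]] [[-0.01711866  0.98180935 -0.18909616  0.35765607]
 [-0.99980209 -0.01872611 -0.0067172  -0.18581603]
 [-0.01013605  0.18894374  0.9819356   0.87003842]
 [ 0.          0.          0.          1.        ]]
[[517.16710019   0.         277.15919864]
 [  0.         517.16710019 206.78058761]
 [  0.           0.           1.        ]] [[ 0.86926405  0.29158038 -0.39920032  0.16958486]
 [-0.49373718  0.4719495  -0.73040213 -0.80445401]
 [-0.02456854  0.83201235  0.55421281  0.50608443]
 [ 0.          0.          0.          1.        ]]
[[351.84709305   0.         277.43237079]
 [  0.         351.84709305 213.52923455]
 [  0.           0.           1.        ]] [[ 0.31073191 -0.90491137 -0.2908283   0.1146983 ]
 [ 0.95049552  0.29518946  0.09706411  0.61894362]
 [-0.00198497 -0.30659191  0.95183899  0.38339935]
 [ 0.          0.          0.          1.        ]]
```

View pics/top0.png

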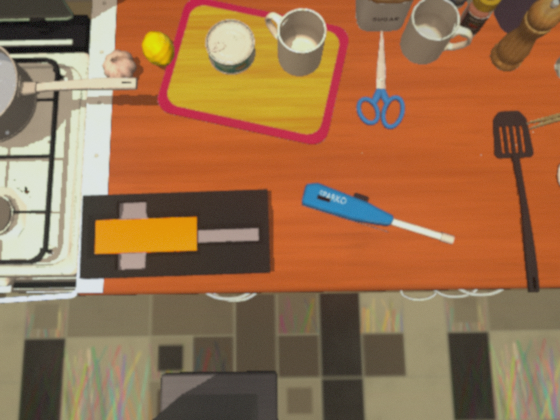

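View pics/scene0.png

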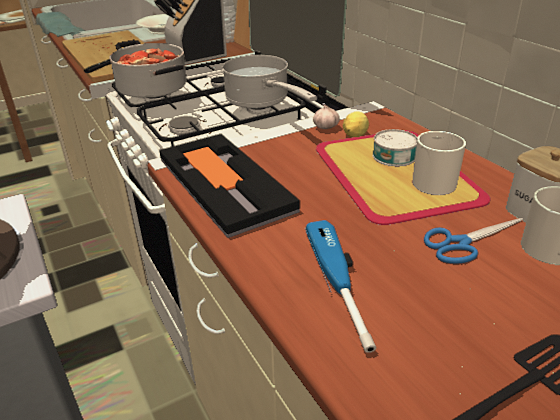

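View pics/wrist0.png

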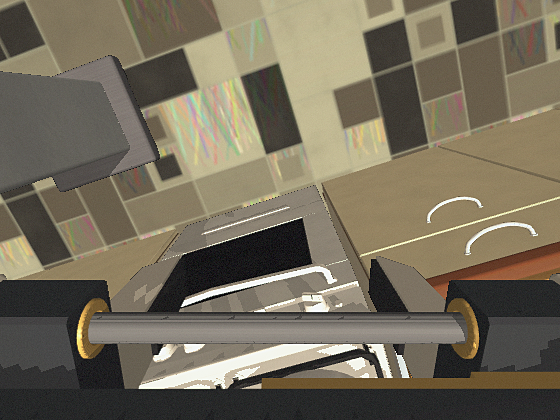

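The top view shows the lighter handle at about (345,205), its tube tip at (453,239), and the trigger on the upper (+x) side. The foam sits at about (175,232), pad on the left, so the lighter needs only a small turn. Next I'll measure both.

```bash
cat > m.py <<'E'
from h import *
def run(tag):
    d=dict(np.load(f'pics/{tag}.npz'));C=cloud(d);f=d['frame'].astype(int);r,g,b=f[...,0],f[...,1],f[...,2]
    hsv=cv2.cvtColor(d['frame'],cv2.COLOR_RGB2HSV);H,S,V=[hsv[...,i].astype(int) for i in range(3)]
    def rect(m,z,name):
        m=cv2.morphologyEx(m.astype(np.uint8),cv2.MORPH_OPEN,np.ones((3,3)))
        cs,_=cv2.findContours(m,cv2.RETR_EXTERNAL,cv2.CHAIN_APPROX_NONE)
        c=max(cs,key=cv2.contourArea)[:,0]
        p=ray(d,c,z)[:,:2].astype(np.float32)*1000
        (cx,cy),wh,a=cv2.minAreaRect(p)
        fill=np.zeros_like(m);cv2.drawContours(fill,[c[:,None]],-1,1,-1)
        q=C[(fill>0)&(d['depth']>0)]
        print(name,np.round([cx,cy,*wh,a],1),'box',np.round(cv2.boxPoints(((cx,cy),wh,a))).tolist(),'z pct',np.round(np.percentile(q[:,2],[5,50,95])*1000,1))
        return p,m
    W=C[...,0]
    area=(C[...,0]>.2)&(C[...,0]<.5)&(C[...,1]<.3)
    rect((H>12)&(H<22)&(S>180)&(V>200)&(np.indices(H.shape)[0]>205)&(np.indices(H.shape)[1]<215),.014,'pad')
    rect((V<60)&(C[...,2]>.012)&(C[...,2]<.04)&(C[...,1]>-.25)&(C[...,1]<.22)&(C[...,0]<.45),.026,'foam')
    p,m=rect((H>95)&(H<115)&(S>120)&(np.indices(H.shape)[0]>150),.012,'handle')
    p,m=rect((S<100)&(V>130)&(np.indices(H.shape)[0]>205)&(np.indices(H.shape)[0]<250)&(np.indices(H.shape)[1]>380)&(np.indices(H.shape)[1]<470),.012,'tube')
    return d
if __name__=='__main__':
    run('top0')
    d=dict(np.load('pics/top0.npz'));cv2.imwrite('pics/z0.png',cv2.resize(cv2.cvtColor(d['frame'][170:300,70:470],cv2.COLOR_RGB2BGR),None,fx=2,fy=2,interpolation=cv2.INTER_CUBIC))
E
python3 m.py
```

```text
pad [485.7  36.8  55.5 168.5   0.9] box [[457.0, 121.0], [459.0, -48.0], [515.0, -47.0], [512.0, 121.0]] z pct [10.3 12.7 15.3]
foam [ 427.3 -108.4   17.7   10.1   73.2] box [[420.0, -115.0], [430.0, -118.0], [435.0, -101.0], [425.0, -98.0]] z pct [22.7 25.  27.6]
handle [ 530.4 -307.2  154.2   41.1   71.3] box [[486.0, -374.0], [525.0, -387.0], [575.0, -241.0], [536.0, -228.0]] z pct [18.8 22.2 24.8]
tube [ 485.3 -431.2  107.6   14.2   70.7] box [[461.0, -480.0], [474.0, -484.0], [510.0, -383.0], [496.0, -378.0]] z pct [10.1 14.5 17.5]
```

```bash
ls pics
```

```text
scene0.npz
scene0.png
top0.npz
top0.png
wrist0.npz
wrist0.png
z0.png
```

```bash
sed -i 's/(C\[...,0\]<.45),.026/(C[...,0]<.6)\&(C[...,0]>.38),.026/' m.py; python3 m.py
python3 - <<'E'
from h import *
# scene view cross-check
d=dict(np.load('pics/scene0.npz'));C=cloud(d);hsv=cv2.cvtColor(d['frame'],cv2.COLOR_RGB2HSV);H,S,V=[hsv[...,i].astype(int) for i in range(3)]
for n,dd in(('scene',d),('top',dict(np.load('pics/top0.npz')))):
    C=cloud(dd);hsv=cv2.cvtColor(dd['frame'],cv2.COLOR_RGB2HSV);H,S,V=[hsv[...,i].astype(int) for i in range(3)]
    for nm,m in (('blue',(H>95)&(H<115)&(S>120)&(C[...,2]>.016)&(C[...,2]<.035)&(C[...,1]<-.2)&(C[...,0]<.6)),('pad',(H>5)&(H<22)&(S>180)&(V>180)&(C[...,1]>-.1)&(C[...,1]<.15)&(abs(C[...,0]-.485)<.04)&(C[...,2]>.005)&(C[...,2]<.022)),('foamtop',(V<70)&(abs(C[...,2]-.026)<.005)&(C[...,1]>-.2)&(C[...,1]<.25)&(C[...,0]>.38)&(C[...,0]<.6))):
        p=C[m];q=p[:,:2].astype(np.float32)*1000
        print(n,nm,len(p),cv2.minAreaRect(q),np.round(np.median(p,0)*1000,1))
E
```

```text
pad [485.7  36.8  55.5 168.5   0.9] box [[457.0, 121.0], [459.0, -48.0], [515.0, -47.0], [512.0, 121.0]] z pct [10.3 12.7 15.3]
foam [ 500.1 -121.1   66.9   11.9   88.9] box [[494.0, -154.0], [505.0, -155.0], [507.0, -88.0], [495.0, -87.0]] z pct [18.6 22.1 26. ]
handle [ 530.4 -307.2  154.2   41.1   71.3] box [[486.0, -374.0], [525.0, -387.0], [575.0, -241.0], [536.0, -228.0]] z pct [18.8 22.2 24.8]
tube [ 485.3 -431.2  107.6   14.2   70.7] box [[461.0, -480.0], [474.0, -484.0], [510.0, -383.0], [496.0, -378.0]] z pct [10.1 14.5 17.5]
scene blue 1408 ((527.2739868164062, -310.3974609375), (152.99810791015625, 40.72871017456055), 70.16529846191406) [ 522.1 -317.4   23.1]
scene pad 345 ((486.3255615234375, 32.94834899902344), (174.97572326660156, 60.87938690185547), 88.8971939086914) [488.7  37.1  13.7]
scene foamtop 4220 ((485.8561096191406, -17.390762329101562), (139.23806762695312, 317.17706298828125), 0.9845744371414185) [487.9 -81.7  25.5]
top blue 1561 ((528.6697998046875, -305.92724609375), (152.5159912109375, 40.29615020751953), 71.15189361572266) [ 526.7 -303.1   22.2]
top pad 3338 ((485.94281005859375, 37.233154296875), (58.0152702331543, 173.1438751220703), 0.8681511282920837) [485.5  35.6  12.7]
top foamtop 8550 ((485.94024658203125, -14.978317260742188), (137.06649780273438, 310.53717041015625), 0.9535663723945618) [493.3 -59.1  24.6]
```

View pics/z0.png

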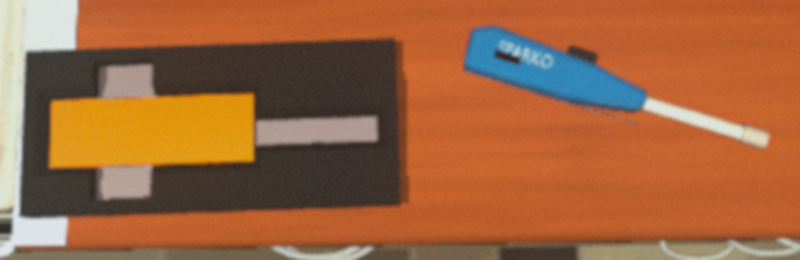

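```bash
cat > go.py <<'E'
import sys
from h import *
from scipy.spatial.transform import Rotation as Ro
s=observe();R=Ro.from_rotvec(s['ee_rot']).as_matrix()
def go(p,ang=None):
    "p mm world, ang=deg of the closing axis"
    dl=R.T@(np.array(p)/1000-s['position'])*100
    cur=np.degrees(np.arctan2(R[1,1],R[0,1])); t=None
    if ang is not None:
        t=(ang-cur+90)%180-90   # world yaw
        t=-t                     # tool z down
    print('t',round(s['clock'],2),'tcp',np.round(s['position']*1000,1),'yaw_y',round(cur,2),'q7',round(s['joints'][6],2),'F',np.round(s['force'],1),'w',round(s['width']*92,1),'tilt',np.round(R[:,2],3))
    print('delta cm',np.round(dl,2),'turn',t)
a=[float(x) for x in sys.argv[1:]]
go(a[:3],a[3] if len(a)>3 else None)
E
python3 go.py 537 -290 150 -18.8
```

```text
t 0.15 tcp [194.6 593.5 226.1] yaw_y 71.84 q7 -0.08 F [-0.1  0.2  0.9] w 91.8 tilt [-0.    -0.001 -1.   ]
delta cm [-60.06 -73.27   7.71] turn -89.35682043050087
```

Call:
arm_command(
  deltas=[
    {"xyz": [-2.5, -3.1, 0], "turn": 6},
    {"xyz": [-5, -6.2, 0], "turn": 12},
    {"xyz": [-7.5, -9.3, 0], "turn": 18},
    {"xyz": [-10, -12.4, 0], "turn": 24},
    {"xyz": [-12.5, -15.5, 0], "turn": 30},
  ],
  force=25,
)

```text
schema error: expected keys xyz, turn, jaw
```

```bash
python3 go.py 537 -290 150 -18.8
```

```text
t 0.15 tcp [194.6 593.5 226.1] yaw_y 71.84 q7 -0.08 F [-0.1  0.2  0.9] w 91.8 tilt [-0.    -0.001 -1.   ]
delta cm [-60.06 -73.27   7.71] turn -89.35682043050087
```

Call:
arm_command(
  deltas=[
    {"xyz": [-2.5, -3.1, 0], "turn": 6, "jaw": 0},
    {"xyz": [-5, -6.2, 0], "turn": 12, "jaw": 0},
    {"xyz": [-7.5, -9.3, 0], "turn": 18, "jaw": 0},
    {"xyz": [-10, -12.4, 0], "turn": 24, "jaw": 0},
    {"xyz": [-12.5, -15.5, 0], "turn": 30, "jaw": 0},
  ],
  force=25,
)

```text
clock: 0.57
position: [0.2654, 0.4053, 0.2261]
ee_rot: [1.289, 2.865, -0.002]
force: [0.4, 0.2, 0.8]
width: 1.001
```

```bash
python3 go.py 537 -290 150 -18.8
```

```text
t 0.57 tcp [265.4 405.3 226.1] yaw_y 41.56 q7 -0.33 F [0.4 0.2 0.8] w 92.1 tilt [-0.001 -0.001 -1.   ]
delta cm [-70.05 -25.78   7.69] turn 60.35537030466881
```

Call:
arm_command(
  deltas=[
    {"xyz": [-3.6, -1.3, 0], "turn": 6, "jaw": 0},
    {"xyz": [-7.2, -2.6, 0], "turn": 12, "jaw": 0},
    {"xyz": [-10.8, -3.9, 0], "turn": 18, "jaw": 0},
    {"xyz": [-14.4, -5.2, 0], "turn": 24, "jaw": 0},
    {"xyz": [-18, -6.5, 0], "turn": 30, "jaw": 0},
  ],
)

```text
clock: 0.98
position: [0.3362, 0.2256, 0.2263]
ee_rot: [1.993, 2.429, -0.002]
force: [0.7, 0.4, 0.8]
width: 1.002
```

```bash
python3 go.py 537 -290 150 -18.8
```

```text
t 0.98 tcp [336.2 225.6 226.3] yaw_y 11.27 q7 -0.49 F [0.7 0.4 0.8] w 92.1 tilt [-0.001 -0.001 -1.   ]
delta cm [-54.48   9.62   7.67] turn 30.068035521371698
```

Call:
arm_command(
  deltas=[
    {"xyz": [-3.6, 0.6, 0], "turn": 6, "jaw": 0},
    {"xyz": [-7.2, 1.2, 0], "turn": 12, "jaw": 0},
    {"xyz": [-10.8, 1.9, 0], "turn": 18, "jaw": 0},
    {"xyz": [-14.4, 2.5, 0], "turn": 24, "jaw": 0},
    {"xyz": [-18, 3.1, 0], "turn": 30, "jaw": 0},
  ],
)

```text
clock: 1.4
position: [0.402, 0.0533, 0.2266]
ee_rot: [2.558, 1.824, -0.001]
force: [-0.1, 0.3, -0.2]
width: 1.002
```

```bash
python3 go.py 537 -290 150 -18.8
```

```text
t 1.4 tcp [402.   53.3 226.6] yaw_y -19.02 q7 -0.54 F [-0.1  0.3 -0.2] w 92.1 tilt [-0. -0. -1.]
delta cm [-28.05  23.96   7.67] turn -0.22178357001580196
```

Call:
arm_command(
  deltas=[
    {"xyz": [-2.8, 2.4, 0.4], "turn": 0, "jaw": 0},
    {"xyz": [-5.6, 4.8, 0.8], "turn": 0, "jaw": 0},
    {"xyz": [-8.4, 7.2, 1.2], "turn": 0, "jaw": 0},
    {"xyz": [-11.2, 9.6, 1.6], "turn": 0, "jaw": 0},
    {"xyz": [-14, 12, 2], "turn": 0, "jaw": 0},
  ],
)

```text
clock: 1.82
position: [0.47, -0.1198, 0.2064]
ee_rot: [2.557, 1.825, -0.0]
force: [1.4, 0.2, 0.1]
width: 1.001
```

```bash
python3 go.py 537 -290 150 -18.8
```

```text
t 1.82 tcp [ 470.  -119.8  206.4] yaw_y -18.98 q7 0.05 F [1.4 0.2 0.1] w 92.1 tilt [-0. -0. -1.]
delta cm [-13.92  11.87   5.64] turn -0.1838881217188515
```

Call:
arm_command(
  deltas=[
    {"xyz": [-3, 2.6, 1.4], "turn": 0, "jaw": 0},
    {"xyz": [-6, 5.2, 2.8], "turn": 0, "jaw": 0},
    {"xyz": [-9, 7.8, 4.2], "turn": 0, "jaw": 0},
    {"xyz": [-12, 10.3, 5.2], "turn": 0, "jaw": 0},
    {"xyz": [-13.9, 11.9, 5.6], "turn": 0, "jaw": 0},
  ],
)

```text
clock: 2.23
position: [0.537, -0.2935, 0.1485]
ee_rot: [-2.559, -1.822, 0.004]
force: [-0.8, 0.8, 1.1]
width: 1.006
```

```bash
python3 go.py 537 -290 150 -18.8; python3 -c "
from h import *
d=snap('wrist','w1'); print(d['cam_to_world']); snap('top','t1')"
```

```text
t 2.23 tcp [ 537.  -293.5  148.5] yaw_y -19.09 q7 0.45 F [-0.8  0.8  1.1] w 92.5 tilt [-0.002 -0.001 -1.   ]
delta cm [ 0.33 -0.12 -0.15] turn -0.2889676561408123
[[ 0.94528996  0.3096208   0.10277087  0.5641708 ]
 [-0.32622441  0.89919369  0.2915962  -0.21510276]
 [-0.00212668 -0.30916933  0.95100463  0.30570627]
 [ 0.          0.          0.          1.        ]]
```

View pics/w1.png

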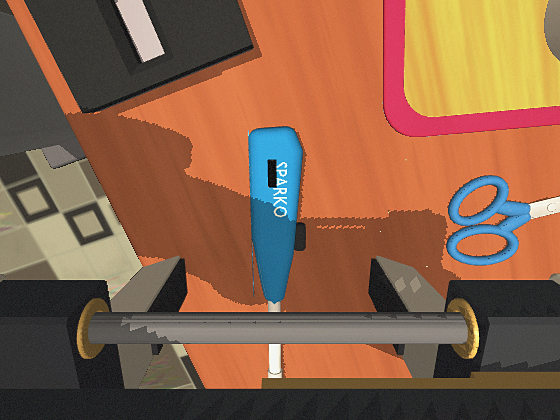

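The wrist view shows the handle from (275,128) to (275,300), with the jaws straddling it and the trigger at (300,236). I'll measure the handle in this view.

```bash
python3 - <<'E'
from h import *
d=dict(np.load('pics/w1.npz'));hsv=cv2.cvtColor(d['frame'],cv2.COLOR_RGB2HSV);H,S,V=[hsv[...,i].astype(int) for i in range(3)]
C=cloud(d)
m=((H>92)&(H<118)&(S>120)&(np.indices(H.shape)[1]<350)&(np.indices(H.shape)[1]>200))
p=C[m];p=p[p[:,2]>.010]
o=np.array([.514,-.3623]);yaw=np.radians(-18.8)
x=np.array([np.cos(yaw),np.sin(yaw)]);y=np.array([-x[1],x[0]])
L=np.c_[(p[:,:2]-o)@x,(p[:,:2]-o)@y]*1000
print(L.min(0),L.max(0),np.percentile(p[:,2],[50,95]))
for yy in range(-20,140,10):
    k=abs(L[:,1]-yy)<3
    if k.sum():print(yy,np.round([L[k,0].min(),L[k,0].max(),(L[k,0].min()+L[k,0].max())/2],1))
E
```

```text
[-36.26080017 -22.36123689] [ 19.95615301 193.20680231] [0.02319658 0.02454381]
-20 [-12.7   3.9  -4.4]
-10 [-24.3   5.7  -9.3]
0 [-24.1   7.5  -8.3]
10 [-18.7   9.3  -4.7]
20 [-24.4  11.8  -6.3]
30 [-21.8  13.7  -4.1]
40 [-23.6  13.5  -5.1]
50 [-24.5  20.   -2.3]
60 [-23.8  15.   -4.4]
70 [-24.7  15.7  -4.5]
80 [-24.5  16.5  -4. ]
90 [-23.9  17.1  -3.4]
100 [-24.7  17.8  -3.5]
110 [-24.2  18.5  -2.9]
120 [-25.   18.4  -3.3]
130 [-24.8  14.2  -5.3]
```

```bash
python3 go.py 534.4 -290 5 -18.8
```

```text
t 2.33 tcp [ 536.8 -295.2  149.2] yaw_y -19.28 q7 0.45 F [-0.8 -0.2 -0.3] w 92.1 tilt [-0.002 -0.003 -1.   ]
delta cm [ 0.47 -0.39 14.42] turn -0.48221733867376315
```

Call:
arm_command(
  deltas=[
    {"xyz": [0.2, -0.2, 3], "turn": -0.5, "jaw": 0},
    {"xyz": [0.5, -0.4, 6], "turn": -0.5, "jaw": 0},
    {"xyz": [0.5, -0.4, 8.5], "turn": -0.5, "jaw": 0},
    {"xyz": [0.5, -0.4, 10], "turn": -0.5, "jaw": 0},
    {"xyz": [0.5, -0.4, 10], "turn": -0.5, "jaw": 0},
  ],
)

```text
clock: 2.75
position: [0.5325, -0.2873, 0.0459]
ee_rot: [-2.551, -1.828, 0.009]
force: [-0.5, 0.5, -0.6]
width: 0.999
```

```bash
python3 go.py 534.4 -290 5 -18.8
```

```text
t 2.75 tcp [ 532.5 -287.3   45.9] yaw_y -18.74 q7 0.53 F [-0.5  0.5 -0.6] w 91.9 tilt [-0.007 -0.001 -1.   ]
delta cm [-0.18  0.3   4.09] turn 0.056094053801160726
```

Call:
arm_command(
  deltas=[
    {"xyz": [-0.2, 0.2, 1.5], "turn": 0, "jaw": 0},
    {"xyz": [-0.2, 0.2, 2.5], "turn": 0, "jaw": 0},
    {"xyz": [-0.2, 0.2, 2.8], "turn": 0, "jaw": 0},
    {"xyz": [-0.2, 0.2, 2.8], "turn": 0, "jaw": 0},
  ],
)

```text
clock: 3.08
position: [0.5333, -0.2895, 0.0178]
ee_rot: [-2.55, -1.828, 0.01]
force: [-0.6, 0.5, -0.4]
width: 0.998
```

```bash
python3 go.py 534.4 -290 5 -18.8
```

```text
t 3.08 tcp [ 533.3 -289.5   17.8] yaw_y -18.73 q7 0.55 F [-0.6  0.5 -0.4] w 91.8 tilt [-0.008 -0.    -1.   ]
delta cm [-0.01  0.13  1.28] turn 0.06970841093681202
```

Call:
arm_command(
  deltas=[
    {"xyz": [0, 0.1, 0.8], "turn": 0, "jaw": 0},
    {"xyz": [0, 0.1, 1.25], "turn": 0, "jaw": 0},
    {"xyz": [0, 0.1, 1.25], "turn": 0, "jaw": 60},
    {"xyz": [0, 0.1, 1.25], "turn": 0, "jaw": 160},
    {"xyz": [0, 0.1, 1.25], "turn": 0, "jaw": 255},
  ],
  force=25,
)

```text
clock: 3.5
position: [0.5343, -0.29, 0.0056]
ee_rot: [-2.55, -1.828, 0.01]
force: [0.1, -0.8, -0.0]
width: 0.831
```

Call:
arm_command(
  deltas=[
    {"xyz": [0, 0, 0], "turn": 0, "jaw": 255},
    {"xyz": [0, 0, 0], "turn": 0, "jaw": 255},
    {"xyz": [0, 0, 0], "turn": 0, "jaw": 255},
    {"xyz": [0, 0, 0], "turn": 0, "jaw": 255},
    {"xyz": [0, 0, 0], "turn": 0, "jaw": 255},
  ],
  force=25,
)

```text
clock: 3.92
position: [0.5344, -0.2899, 0.0057]
ee_rot: [-2.55, -1.828, 0.01]
force: [-0.1, 0.4, 0.5]
width: 0.468
```

```bash
python3 go.py 534.4 -290 5 -18.8
```

```text
t 3.92 tcp [ 534.4 -289.9    5.7] yaw_y -18.73 q7 0.56 F [-0.1  0.4  0.5] w 43.1 tilt [-0.007 -0.    -1.   ]
delta cm [-0.    0.01  0.07] turn 0.06749319371709817
```

Call:
arm_command(
  deltas=[
    {"xyz": [0, 0, 0], "turn": 0, "jaw": 255},
    {"xyz": [0, 0, 0], "turn": 0, "jaw": 255},
    {"xyz": [0, 0, -1], "turn": 0, "jaw": 255},
    {"xyz": [0, 0, -2.5], "turn": 0, "jaw": 255},
    {"xyz": [0, 0, -5], "turn": 0, "jaw": 255},
  ],
  force=25,
)

```text
clock: 4.33
position: [0.5333, -0.2891, 0.055]
ee_rot: [-2.548, -1.826, 0.013]
force: [0.8, -0.3, -0.6]
width: 0.441
```

Call:
arm_command(
  deltas=[
    {"xyz": [0, 0, -2], "turn": 0, "jaw": 255},
    {"xyz": [0, 0, -2], "turn": 0, "jaw": 255},
    {"xyz": [0, 0, -2], "turn": 0, "jaw": 255},
  ],
  force=25,
)

```text
clock: 4.58
position: [0.5343, -0.2895, 0.0765]
ee_rot: [-2.549, -1.827, 0.01]
force: [0.3, 0.1, -1.3]
width: 0.442
```

```bash
python3 go.py 534.4 -290 80 -18.8; python3 -c "
from h import *
snap('scene','s2');snap('wrist','w2'); snap('top','t2')"
```

```text
t 4.58 tcp [ 534.3 -289.5   76.5] yaw_y -18.73 q7 0.51 F [ 0.3  0.1 -1.3] w 40.6 tilt [-0.008  0.    -1.   ]
delta cm [-0.04  0.02 -0.35] turn 0.06712431040384104
```

View pics/s2.png

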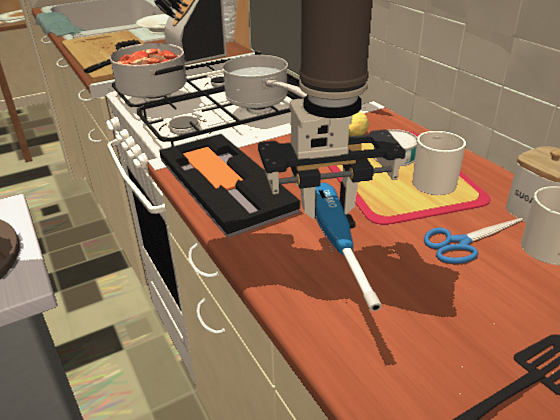

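View pics/w2.png

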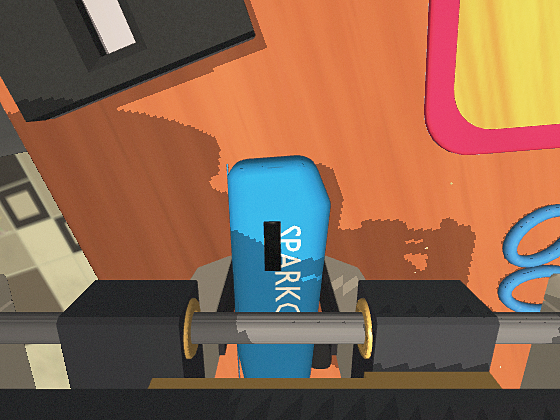

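View pics/t2.png

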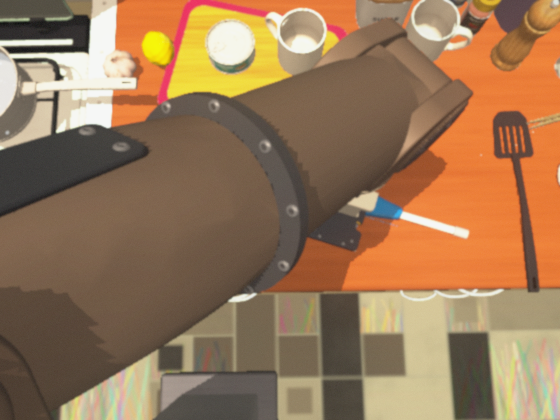

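The lighter is held: tube at (345-375,245-305) in the scene view, handle in the jaws at (280,250) in the wrist view. I'll measure its pose relative to the tool, both yaw and pitch.

```bash
cat > held.py <<'E'
import sys
from h import *
from scipy.spatial.transform import Rotation as Ro
# args: tags prefix number
n=sys.argv[1]
s=observe();R=Ro.from_rotvec(s['ee_rot']).as_matrix();P=s['position']
def hs(d):
    h=cv2.cvtColor(d['frame'],cv2.COLOR_RGB2HSV).astype(int);return h[...,0],h[...,1],h[...,2]
def loc(p): # tool-yaw frame: x' along tool y axis (lighter x), y' lighter y, z world, rel. TCP
    x=R[:2,1]*np.sign(R[0,1]);x=x/np.linalg.norm(x);y=np.array([-x[1],x[0]])
    q=p[:,:2]-P[:2]
    return np.c_[q@x,q@y,p[:,2]-P[2]]*1000
d=dict(np.load(f'pics/w{n}.npz'));H,S,V=hs(d);C=cloud(d);L=loc(C.reshape(-1,3)).reshape(C.shape)
m=(H>92)&(H<118)&(S>120)&(abs(L[...,0])<40)&(abs(L[...,1])<90)&(L[...,2]>10)
q=L[m]; print('wrist blue n',len(q),'min',q.min(0),'max',q.max(0))
e=[]
for yy in range(int(q[:,1].min())+3,int(q[:,1].max())-6,5):
    k=abs(q[:,1]-yy)<2.5
    if k.sum()>10:e.append([yy,q[k,0].min(),q[k,0].max(),np.percentile(q[k,2],70)])
e=np.array(e);print(np.round(e,1).tolist())
a=np.polyfit(e[:,0],e[:,1],1);b=np.polyfit(e[:,0],e[:,3],1)
print('left edge',a,'deg',-np.degrees(a[0]),'top z',b,'pitch deg',np.degrees(b[0]))
for nm in('s','t'):
    d=dict(np.load(f'pics/{nm}{n}.npz'));H,S,V=hs(d);C=cloud(d);L=loc(C.reshape(-1,3)).reshape(C.shape)
    m=(S<90)&(V>120)&(abs(L[...,0])<25)&(L[...,1]<-95)&(L[...,1]>-230)&(L[...,2]>-25)&(L[...,2]<25)&(C[...,2]>.02)
    q=L[m]
    if len(q)<20: print(nm,'few',len(q));continue
    pz=np.polyfit(q[:,1],q[:,2],1);px=np.polyfit(q[:,1],q[:,0],1)
    print(nm,'tube n',len(q),'y',q[:,1].min(),q[:,1].max(),'x',np.polyval(px,-149),'yawdeg',-np.degrees(px[0]),'z',np.polyval(pz,-149),'pitch',np.degrees(pz[0]))
E
python3 held.py 2
```

```text
wrist blue n 14877 min [-21.46516636 -51.33623223  10.01642875] max [ 26.31267355  82.89194691 158.25484153]
[[-48.0, -17.2, 26.3, 18.6], [-43.0, -17.6, 17.4, 18.8], [-38.0, -18.9, 17.9, 18.8], [-33.0, -19.4, 18.3, 18.9], [-28.0, -18.0, 17.4, 19.0], [-13.0, -20.1, 19.3, 16.4], [-8.0, -19.4, 21.0, 19.0], [-3.0, -19.8, 20.4, 19.0], [2.0, -21.2, 23.9, 19.1], [7.0, -21.4, 23.7, 19.1], [12.0, -20.1, 24.1, 19.1], [17.0, -21.5, 21.3, 19.1], [22.0, -20.2, 23.8, 19.2], [27.0, -21.5, 24.3, 19.2], [32.0, -21.4, 24.1, 19.3], [37.0, -20.5, 22.6, 19.3], [42.0, -20.6, 22.7, 19.3], [47.0, -20.6, 21.3, 19.3], [52.0, -20.7, 19.2, 19.2], [57.0, -19.1, 17.1, 17.4]]
left edge [ -0.02671256 -19.774392  ] deg 1.530517168367924 top z [3.49514902e-03 1.88282742e+01] pitch deg 0.20025728761657777
s tube n 656 y -205.1213946638533 -95.5367511844593 x -0.046580768492857416 yawdeg 0.7245820475391539 z 10.67336335118685 pitch 0.024808604719879324
t tube n 537 y -202.73062089983117 -95.14927813439827 x -1.7182016862502767 yawdeg 0.7385046676849605 z 8.38965818481243 pitch 0.2130675957703002
```

```bash
python3 go.py 482.3 60 90 0
```

```text
t 4.73 tcp [ 533.1 -288.6   74.3] yaw_y -18.73 q7 0.51 F [ 0.5 -1.1 -1.2] w 40.4 tilt [-0.012  0.002 -1.   ]
delta cm [ 31.38 -16.02  -1.45] turn -18.730894012378556
```

Call:
arm_command(
  deltas=[
    {"xyz": [2, -1, -0.8], "turn": -3, "jaw": 255},
    {"xyz": [5, -2.5, -1.5], "turn": -6, "jaw": 255},
    {"xyz": [8, -4, -1.5], "turn": -9, "jaw": 255},
    {"xyz": [11, -5.6, -1.5], "turn": -12, "jaw": 255},
    {"xyz": [14, -7.1, -1.5], "turn": -15, "jaw": 255},
  ],
)

```text
clock: 5.15
position: [0.5098, -0.1318, 0.0891]
ee_rot: [-2.282, -2.143, 0.013]
force: [0.9, 1.1, -0.7]
width: 0.448
```

```bash
python3 go.py 482.3 60 90 0
```

```text
t 5.15 tcp [ 509.8 -131.8   89.1] yaw_y -3.6 q7 0.47 F [ 0.9  1.1 -0.7] w 41.2 tilt [-0.013  0.002 -1.   ]
delta cm [18.97 -3.95 -0.02] turn -3.6019207391248926
```

Call:
arm_command(
  deltas=[
    {"xyz": [4, -0.8, 0], "turn": -1.5, "jaw": 255},
    {"xyz": [8, -1.6, 0], "turn": -3, "jaw": 255},
    {"xyz": [12, -2.5, 0], "turn": -3.6, "jaw": 255},
    {"xyz": [16, -3.3, 0], "turn": -3.6, "jaw": 255},
    {"xyz": [18.3, -3.8, 0], "turn": -3.6, "jaw": 255},
  ],
)

```text
clock: 5.57
position: [0.4816, 0.0579, 0.0889]
ee_rot: [-2.208, -2.216, 0.014]
force: [0.7, 0.5, -1.3]
width: 0.441
```

Call:
arm_command(
  deltas=[
    {"xyz": [0.4, -0.1, 0], "turn": 0, "jaw": 255},
    {"xyz": [0.4, -0.1, 0], "turn": 0, "jaw": 255},
    {"xyz": [0.4, -0.1, 0], "turn": 0, "jaw": 255},
  ],
)

```text
clock: 5.82
position: [0.4804, 0.0611, 0.0886]
ee_rot: [-2.207, -2.217, 0.016]
force: [0.0, -1.0, -2.2]
width: 0.441
```

```bash
python3 go.py 482.3 60 50 0;python3 -c "
from h import *
snap('scene','s3');snap('wrist','w3'); snap('top','t3')"; python3 held.py 3
```

```text
t 5.82 tcp [480.4  61.1  88.6] yaw_y 0.24 q7 0.14 F [ 0.  -1.  -2.2] w 40.6 tilt [-0.016  0.002 -1.   ]
delta cm [-0.12  0.25  3.85] turn 0.24298595503300646
wrist blue n 14883 min [-39.56724688 -50.58204517  10.00149188] max [ 23.57482924  82.91271544 157.33990658]
[[-47.0, -18.3, 16.6, 17.2], [-42.0, -19.0, 16.9, 17.5], [-37.0, -20.0, 17.2, 17.5], [-32.0, -20.5, 17.0, 17.6], [-27.0, -19.1, 16.2, 17.7], [-12.0, -20.6, 18.1, 15.2], [-7.0, -21.0, 20.3, 17.7], [-2.0, -21.0, 19.4, 17.9], [3.0, -20.8, 23.0, 18.0], [8.0, -22.6, 23.2, 18.0], [13.0, -22.4, 23.3, 18.0], [18.0, -22.2, 23.1, 18.0], [23.0, -21.9, 23.6, 18.1], [28.0, -22.3, 23.5, 18.0], [33.0, -32.0, 23.4, 18.2], [38.0, -39.6, 21.6, 18.3], [43.0, -22.0, 21.8, 18.3], [48.0, -21.6, 19.9, 18.3], [53.0, -22.1, 17.6, 18.2], [58.0, -20.2, 15.7, 16.3]]
left edge [ -0.06519694 -21.93377716] deg 3.735509535852976 top z [6.82766661e-03 1.76482078e+01] pitch deg 0.39119648047375266
s tube n 247 y -203.78837693457433 -97.38458682098513 x -1.9725193812779995 yawdeg 0.7919299593191096 z 7.560891469020107 pitch 0.35368210905295533
t tube n 545 y -203.08093214729877 -97.05451165572353 x -0.7774740095528184 yawdeg 0.047278302742932675 z 7.554362822962623 pitch 0.21325164070871877
```

View pics/t3.png

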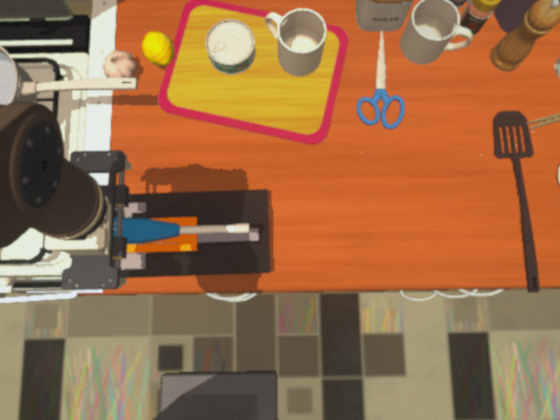

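View pics/s3.png

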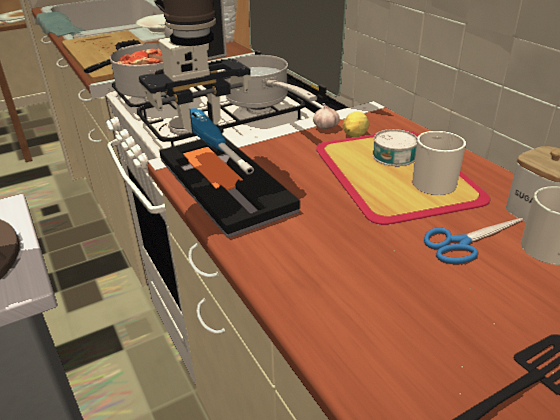

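View pics/w3.png

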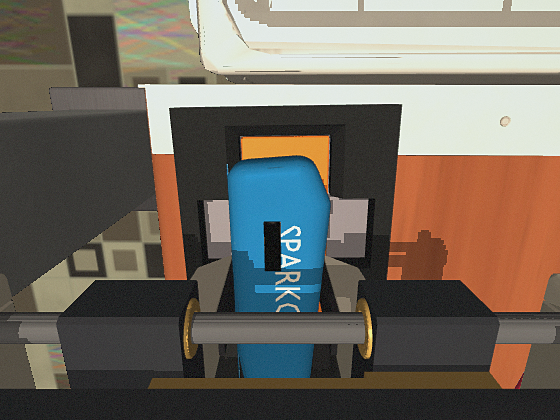

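The lighter is above the foam, tube tip at (248,229) next to the channel end (258,234) in the top view. The offset is about 2 mm. Correcting that and descending.

Call:
arm_command(
  deltas=[
    {"xyz": [-0.1, 0.25, 1], "turn": 0, "jaw": 255},
    {"xyz": [-0.1, 0.25, 2.5], "turn": 0, "jaw": 255},
    {"xyz": [-0.1, 0.25, 3.7], "turn": 0, "jaw": 255},
    {"xyz": [-0.1, 0.25, 4], "turn": 0, "jaw": 255},
    {"xyz": [-0.1, 0.25, 4], "turn": 0, "jaw": 255},
  ],
)

```text
clock: 6.38
position: [0.4822, 0.0576, 0.0478]
ee_rot: [-2.213, -2.211, 0.018]
force: [-0.6, 0.6, -0.9]
width: 0.439
```

```bash
python3 go.py 482.3 60 20 0;python3 -c "
from h import *
snap('scene','s4');snap('wrist','w4'); snap('top','t4')"; python3 held.py 4; python3 go.py 482.3 60 20 0
python3 -c "
import cv2
a=cv2.imread('pics/t4.png')[170:290,70:290];b=cv2.imread('pics/s4.png')[90:240,140:320]
cv2.imwrite('pics/c4.png',cv2.vconcat([cv2.resize(a,(528,288),interpolation=2),cv2.resize(b,(528,310))]))"
```

```text
t 6.38 tcp [482.2  57.6  47.8] yaw_y -0.06 q7 0.19 F [-0.6  0.6 -0.9] w 40.4 tilt [-0.018  0.001 -1.   ]
delta cm [0.24 0.06 2.78] turn -0.05777772013945537
wrist blue n 14878 min [-38.46203208 -51.15934328  10.03717034] max [ 36.96184251  82.01336449 156.76900618]
[[-48.0, -18.6, 23.3, 16.6], [-43.0, -19.5, 16.4, 17.0], [-38.0, -20.3, 16.3, 17.0], [-33.0, -21.0, 16.8, 17.1], [-28.0, -19.4, 15.9, 17.2], [-13.0, -21.0, 17.8, 15.1], [-8.0, -21.2, 19.7, 17.2], [-3.0, -21.2, 19.6, 17.4], [2.0, -22.4, 22.9, 17.3], [7.0, -22.8, 23.1, 17.5], [12.0, -22.5, 23.0, 17.5], [17.0, -22.4, 20.0, 17.5], [22.0, -38.5, 37.0, 17.6], [27.0, -22.5, 23.4, 17.6], [32.0, -22.9, 23.2, 17.7], [37.0, -37.5, 21.2, 17.8], [42.0, -22.2, 21.1, 17.8], [47.0, -21.8, 19.7, 17.8], [52.0, -22.2, 17.3, 17.6], [57.0, -19.9, 15.2, 15.8]]
left edge [ -0.05881209 -22.56283052] deg 3.3696843824738463 top z [6.41543397e-03 1.71582226e+01] pitch deg 0.3675772903533563
s tube n 244 y -206.61190579262941 -96.58670683035778 x -3.2423383938284247 yawdeg 0.5343091328820183 z 6.786039693992851 pitch 0.10216485989769401
t tube n 507 y -202.82143759011757 -96.34616688395415 x -1.1493928788461334 yawdeg 0.36480773559709784 z 7.5683086223513065 pitch 0.28965019454196217
t 6.53 tcp [483.2  58.4  49.2] yaw_y 0.01 q7 0.19 F [ 0.6 -0.3 -0.3] w 40.7 tilt [-0.015  0.002 -1.   ]
delta cm [ 0.15 -0.05  2.92] turn 0.00732124981607285
```

View pics/c4.png

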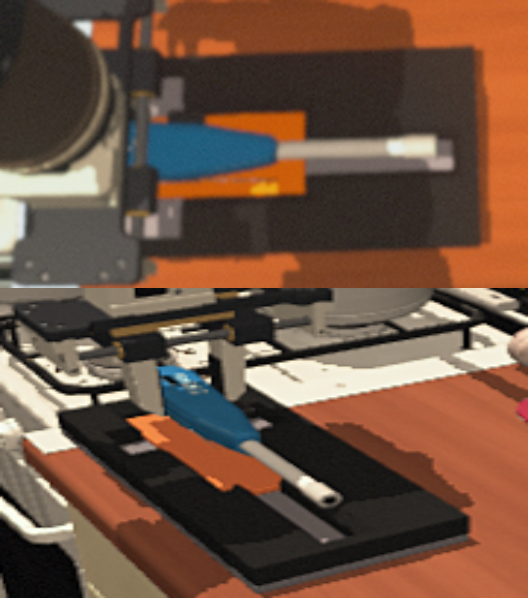

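Call:
arm_command(
  deltas=[
    {"xyz": [0.15, 0.15, 0.7], "turn": 0, "jaw": 255},
    {"xyz": [0.15, 0.15, 1.4], "turn": 0, "jaw": 255},
    {"xyz": [0.15, 0.15, 2.1], "turn": 0, "jaw": 255},
    {"xyz": [0.15, 0.15, 2.4], "turn": 0, "jaw": 255},
    {"xyz": [0.15, 0.15, 2.4], "turn": 0, "jaw": 255},
  ],
)

```text
clock: 6.95
position: [0.4837, 0.0598, 0.0242]
ee_rot: [-2.212, -2.212, 0.016]
force: [0.6, 0.1, -0.9]
width: 0.443
```

```bash
python3 -c "
from h import *
snap('scene','s5');snap('wrist','w5'); snap('top','t5')"; python3 held.py 5|tail -3; python3 go.py 484 60 20 0
python3 -c "
import cv2
a=cv2.imread('pics/t5.png')[170:290,70:290];b=cv2.imread('pics/s5.png')[90:240,140:320]
cv2.imwrite('pics/c5.png',cv2.vconcat([cv2.resize(a,(528,288),interpolation=2),cv2.resize(b,(528,310))]))"
```

```text
left edge [ -0.03353387 -21.85198868] deg 1.9213491446057318 top z [3.91406790e-03 1.74285532e+01] pitch deg 0.22425957121839468
s tube n 253 y -204.97913979468964 -96.63554657671936 x -2.590964444528677 yawdeg 0.37074483987186013 z 7.113437565988917 pitch 0.17630606169658644
t tube n 478 y -202.87121027940793 -97.02592667705788 x -1.288245653047049 yawdeg 0.009519950986849726 z 7.581613240399664 pitch 0.20257121428610225
t 7.1 tcp [484.4  59.8  25.2] yaw_y -0.0 q7 0.22 F [ 0.4 -1.2 -1. ] w 40.8 tilt [-0.015  0.002 -1.   ]
delta cm [ 0.01 -0.03  0.52] turn -0.00404777203335982
```

View pics/c5.png

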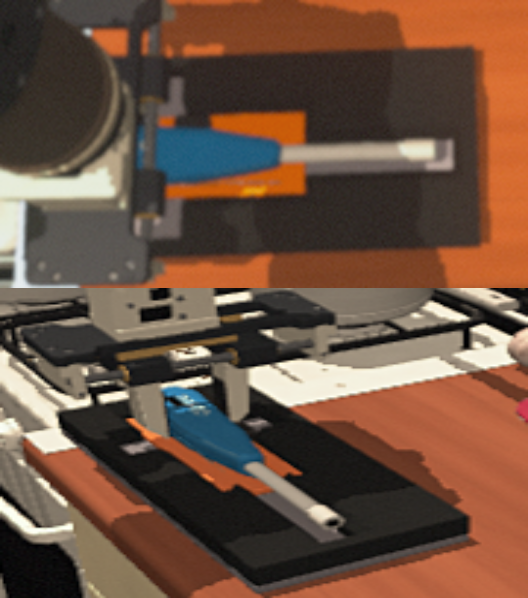

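The tube now lies over its channel and the handle sits inside the orange pad's margins. Pressing down.

Call:
arm_command(
  deltas=[
    {"xyz": [0, 0, 0.2], "turn": -0.5, "jaw": 255},
    {"xyz": [0, 0, 0.4], "turn": -0.5, "jaw": 255},
    {"xyz": [0, 0, 0.6], "turn": -0.5, "jaw": 255},
    {"xyz": [0, 0, 0.7], "turn": -0.5, "jaw": 255},
    {"xyz": [0, 0, 0.7], "turn": -0.5, "jaw": 255},
  ],
)

```text
clock: 7.52
position: [0.4845, 0.0599, 0.0181]
ee_rot: [-2.203, -2.222, 0.014]
force: [0.3, 0.8, 0.4]
width: 0.444
```

```bash
python3 go.py 484 60 14 0.5
```

```text
t 7.52 tcp [484.5  59.9  18.1] yaw_y 0.5 q7 0.24 F [0.3 0.8 0.4] w 40.9 tilt [-0.015  0.002 -1.   ]
delta cm [ 0.01 -0.04  0.41] turn -0.0035603951382512378
```

Call:
arm_command(
  deltas=[
    {"xyz": [0, 0, 0.15], "turn": 0, "jaw": 255},
    {"xyz": [0, 0, 0.3], "turn": 0, "jaw": 255},
    {"xyz": [0, 0, 0.4], "turn": 0, "jaw": 255},
    {"xyz": [0, 0, 0.4], "turn": 0, "jaw": 255},
  ],
  force=40,
)

```text
clock: 7.85
position: [0.4844, 0.0599, 0.014]
ee_rot: [-2.203, -2.222, 0.014]
force: [0.0, -0.3, 0.2]
width: 0.439
```

```bash
python3 go.py 484 60 14 0.5
```

```text
t 7.85 tcp [484.4  59.9  14. ] yaw_y 0.5 q7 0.24 F [ 0.  -0.3  0.2] w 40.3 tilt [-0.015  0.002 -1.   ]
delta cm [ 0.01 -0.04 -0.  ] turn -0.002883272740334064
```

```bash
python3 -c "
from h import *
snap('scene','s6');snap('wrist','w6'); snap('top','t6')"; python3 held.py 6
python3 -c "
import cv2
a=cv2.imread('pics/t6.png')[170:290,70:290];b=cv2.imread('pics/s6.png')[90:240,140:320]
cv2.imwrite('pics/c6.png',cv2.vconcat([cv2.resize(a,(528,288),interpolation=2),cv2.resize(b,(528,310))]))"
```

```text
wrist blue n 14855 min [-22.10806046 -50.07757513  10.07526431] max [ 25.959503    82.49496951 157.53530978]
[[-47.0, -18.1, 26.0, 17.8], [-42.0, -18.8, 17.0, 18.1], [-37.0, -19.7, 17.3, 18.1], [-32.0, -20.2, 17.2, 18.1], [-27.0, -18.2, 16.4, 18.3], [-12.0, -20.4, 20.0, 16.1], [-7.0, -20.3, 20.0, 18.0], [-2.0, -20.5, 19.6, 18.1], [3.0, -20.3, 23.3, 18.1], [8.0, -22.1, 23.2, 18.2], [13.0, -21.7, 23.4, 18.1], [18.0, -21.8, 23.4, 18.1], [23.0, -21.6, 23.5, 18.1], [28.0, -21.9, 23.5, 18.1], [33.0, -22.1, 23.5, 18.2], [38.0, -21.3, 21.7, 18.2], [43.0, -21.2, 21.7, 18.1], [48.0, -21.4, 19.7, 18.2], [53.0, -21.1, 18.0, 17.9], [58.0, -19.4, 15.7, 15.8]]
left edge [ -0.0245593  -20.40575536] deg 1.4071440320898079 top z [-3.10625104e-03  1.79042659e+01] pitch deg -0.17797507462003848
s tube n 224 y -204.63842548547066 -97.07855646332258 x -1.7833948691223662 yawdeg 0.6201002809483819 z 9.633052967406059 pitch -0.7602152189007676
t tube n 441 y -202.59498965311272 -96.63465732811754 x -0.7008437795599127 yawdeg 0.3244772322085883 z 9.085830265613602 pitch -0.48967365297352333
```

View pics/c6.png

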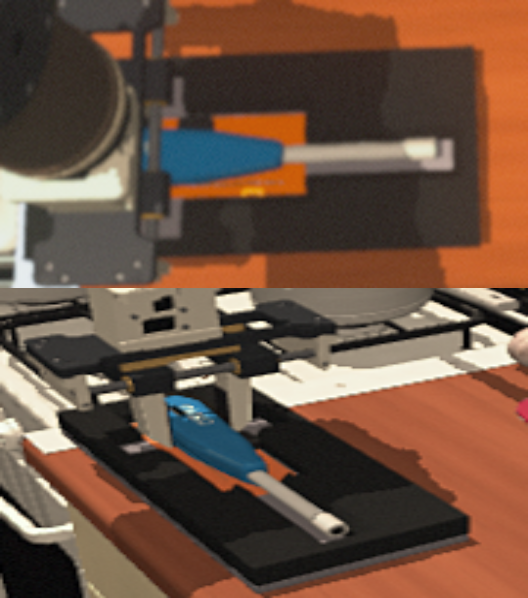

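View pics/w6.png

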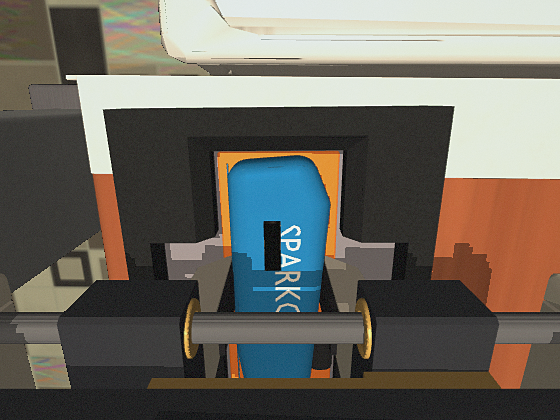

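Top of the handle reads about 32 mm, but the tube side is pitched up about 0.6°. I'll release with a limited opening, because of the notches, then press on top with closed fingers.

Call:
arm_command(
  deltas=[
    {"xyz": [0, 0, 0.1], "turn": 0, "jaw": 255},
    {"xyz": [0, 0, 0.1], "turn": 0, "jaw": 90},
    {"xyz": [0, 0, 0.1], "turn": 0, "jaw": 90},
    {"xyz": [0, 0, 0.1], "turn": 0, "jaw": 90},
    {"xyz": [0, 0, 0.1], "turn": 0, "jaw": 90},
  ],
)

```text
clock: 8.42
position: [0.4843, 0.0599, 0.0129]
ee_rot: [-2.203, -2.223, 0.014]
force: [-0.3, -0.2, 0.0]
width: 0.638
```

Call:
arm_command(
  deltas=[
    {"xyz": [0, 0, -1], "turn": 0, "jaw": 90},
    {"xyz": [0, 0, -2.5], "turn": 0, "jaw": 90},
    {"xyz": [0, 0, -5], "turn": 0, "jaw": 90},
    {"xyz": [0, 0, -5], "turn": 0, "jaw": 255},
    {"xyz": [0, 0, -5], "turn": 0, "jaw": 255},
  ],
)

```text
clock: 8.83
position: [0.486, 0.0601, 0.0644]
ee_rot: [-2.204, -2.224, 0.01]
force: [-0.3, -0.1, 0.3]
width: 0.55
```

Call:
arm_command(
  deltas=[
    {"xyz": [0, 0, 0], "turn": 0, "jaw": 255},
    {"xyz": [0, 0, 0], "turn": 0, "jaw": 255},
    {"xyz": [0, 0, 0], "turn": 0, "jaw": 255},
    {"xyz": [0, 0, 0], "turn": 0, "jaw": 255},
  ],
)

```text
clock: 9.17
position: [0.4856, 0.0599, 0.0639]
ee_rot: [-2.204, -2.223, 0.012]
force: [0.2, 0.6, -0.6]
width: 0.26
```

```bash
cat > seat.py <<'E'
import sys
from h import *
n=sys.argv[1]
o=np.array([.4863,-.0155]);yaw=np.radians(.93)
x=np.array([np.cos(yaw),np.sin(yaw)]);y=np.array([-x[1],x[0]])
def hs(d):
    h=cv2.cvtColor(d['frame'],cv2.COLOR_RGB2HSV).astype(int);return h[...,0],h[...,1],h[...,2]
for c in 'wts':
    d=snap({'w':'wrist','t':'top','s':'scene'}[c],c+n);H,S,V=hs(d);C=cloud(d)
    L=np.stack([(C[...,:2]-o)@x,(C[...,:2]-o)@y,C[...,2]],-1)*1000
    inn=(abs(L[...,0])<35)&(L[...,1]>-138)&(L[...,1]<142)&(L[...,2]<60)
    m=inn&(H>92)&(H<118)&(S>120)&(L[...,2]>20)
    q=L[m]
    if len(q)>30:
        r=[[yy,*np.round([np.percentile(q[k,0],2),np.percentile(q[k,0],98),np.percentile(q[k,2],60)],1).tolist()] for yy in range(-20,131,15) if (k:=abs(q[:,1]-yy)<5).sum()>8]
        print(c,'handle y',q[:,1].min().round(1),q[:,1].max().round(1),r)
    fo=(V<70)&(abs(L[...,0])<66)&(abs(L[...,0])>40)&(L[...,1]>-150)&(L[...,1]<40)&(abs(L[...,2]-26)<8)
    m=inn&(S<100)&(V>110)&(L[...,1]<-30)&(abs(L[...,0]+5)<9)&(L[...,2]>14)
    q=L[m];
    if len(q)>20:
        k=(q[:,1]>-125)
        pz=np.polyfit(q[k,1],q[k,2],1);px=np.polyfit(q[k,1],q[k,0],1)
        print(c,'tube y',q[:,1].min().round(1),'x at -75',np.polyval(px,-75).round(1),'z',np.polyval(pz,-75).round(1),'pitch',np.degrees(pz[0]).round(2),'yaw',-np.degrees(px[0]).round(2))
    if fo.sum()>30:print(c,'foam top z',np.median(L[fo][:,2]).round(1))
a=cv2.imread(f'pics/t{n}.png')[170:290,70:290];b=cv2.imread(f'pics/s{n}.png')[90:240,140:320]
cv2.imwrite(f'pics/c{n}.png',cv2.vconcat([cv2.resize(a,(528,288),interpolation=2),cv2.resize(b,(528,310))]))
E
python3 seat.py 7; python3 go.py 480 36 45 0.5
```

```text
w handle y -21.3 135.2 [[-20, -21.8, 6.7, 30.8], [-5, -13.2, 8.6, 31.3], [10, -14.2, 9.2, 31.5], [40, -15.2, 13.9, 31.6], [55, -14.3, 13.5, 31.7], [70, -20.5, 17.0, 31.6], [85, -20.8, 18.5, 31.5], [100, -20.8, 19.5, 31.5], [115, -20.7, 20.2, 31.5], [130, -20.2, 15.5, 30.7]]
t handle y -19.7 90.9 [[-20, -9.7, 3.7, 30.3], [-5, -12.2, 6.4, 30.6], [10, -14.2, 9.7, 31.0], [25, -16.6, 12.2, 30.5], [40, -19.2, 16.7, 31.3], [55, -18.7, 15.1, 31.0], [70, -18.3, 15.3, 30.7]]
t tube y -127.1 x at -75 -2.9 z 22.7 pitch -0.51 yaw -0.24
t foam top z 24.6
s handle y -50.4 140.5 [[-20, -12.4, 3.9, 28.7], [-5, -13.7, 5.4, 31.4], [10, -16.7, 11.7, 31.3], [25, -20.5, 12.3, 31.1], [40, -20.8, 12.3, 31.2], [55, -21.2, 13.0, 31.2], [70, -20.9, 16.0, 31.7], [85, -21.3, 17.9, 31.2], [100, -22.1, 17.0, 31.3], [115, -20.8, 19.8, 31.9], [130, -19.8, 10.5, 31.3]]
s tube y -129.0 x at -75 -3.6 z 23.0 pitch -0.84 yaw -0.15
s foam top z 25.6
t 9.32 tcp [485.8  59.9  64. ] yaw_y 0.51 q7 0.18 F [ 0.4 -0.5 -0.5] w 12.2 tilt [-0.013  0.003 -1.   ]
delta cm [-2.39 -0.58  1.9 ] turn 0.00706316936734197
```

View pics/c7.png

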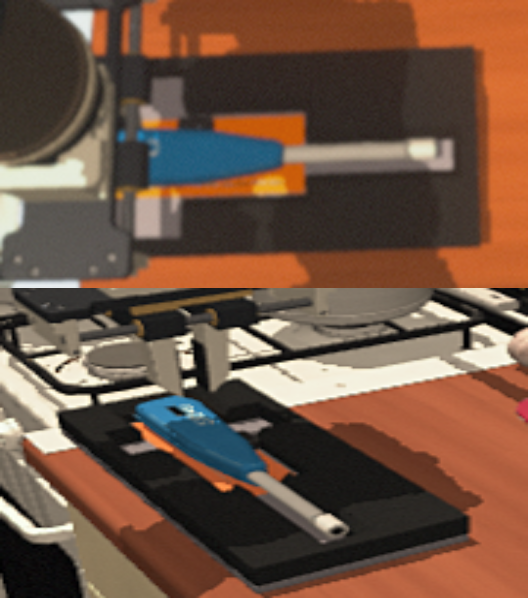

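View pics/w7.png

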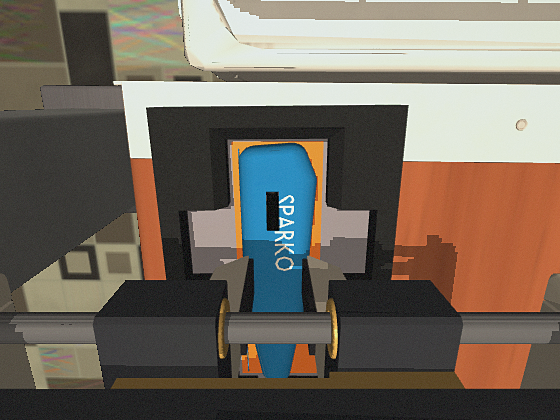

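Call:
arm_command(
  deltas=[
    {"xyz": [-1.2, 0, 0.8], "turn": 0, "jaw": 255},
    {"xyz": [-2.3, -0.1, 1.8], "turn": 0, "jaw": 255},
    {"xyz": [-2.3, -0.1, 2.3], "turn": 0, "jaw": 255},
    {"xyz": [-2.3, -0.1, 2.5], "turn": 0, "jaw": 255},
    {"xyz": [-2.3, -0.1, 2.5], "turn": 0, "jaw": 255},
  ],
)

```text
clock: 9.73
position: [0.4844, 0.0375, 0.0386]
ee_rot: [-2.203, -2.223, 0.013]
force: [-0.1, -0.1, -0.3]
width: 0.007
```

```bash
python3 go.py 484.5 37 31 0.5
python3 - <<'E'
from h import *
d=dict(np.load('pics/top0.npz'));C=cloud(d);h=cv2.cvtColor(d['frame'],cv2.COLOR_RGB2HSV).astype(int)
m=(h[...,1]<100)&(h[...,2]>110);o=np.array([.514,-.3623]);a=np.radians(-18.8);x=np.array([np.cos(a),np.sin(a)]);y=np.array([-x[1],x[0]])
L=np.stack([(C[...,:2]-o)@x,(C[...,:2]-o)@y,C[...,2]],-1)*1000
q=L[m&(abs(L[...,0]+5)<9)&(L[...,1]>-125)&(L[...,1]<-30)&(L[...,2]>6)];p=np.polyfit(q[:,1],q[:,2],1);print('table: tube z',np.polyval(p,-75),'pitch',np.degrees(p[0]))
E
```

```text
t 9.73 tcp [484.4  37.5  38.6] yaw_y 0.5 q7 0.26 F [-0.1 -0.1 -0.3] w 0.7 tilt [-0.014  0.003 -1.   ]
delta cm [-0.05  0.02  0.76] turn 0.0017826185587921373
table: tube z 14.415633061558196 pitch -0.4400938291994283
```

The tube read a pitch of -0.44° while flat on the table, so that is measurement bias and the lighter is near level. It has risen 8.3 mm against the table, where fully seated is 8. A confirming press comes next.

Call:
arm_command(
  deltas=[
    {"xyz": [0, 0, 0.3], "turn": 0, "jaw": 255},
    {"xyz": [0, 0, 0.5], "turn": 0, "jaw": 255},
    {"xyz": [0, 0, 0.65], "turn": 0, "jaw": 255},
    {"xyz": [0, 0, 0.7], "turn": 0, "jaw": 255},
    {"xyz": [0, 0, 0.7], "turn": 0, "jaw": 255},
  ],
)

```text
clock: 10.15
position: [0.4845, 0.0382, 0.0324]
ee_rot: [-2.202, -2.223, 0.011]
force: [-3.2, 1.2, 13.2]
width: 0.005
```

Call:
arm_command(
  deltas=[
    {"xyz": [0, 0, 0.1], "turn": 0, "jaw": 255},
    {"xyz": [0, 0, 0.2], "turn": 0, "jaw": 255},
  ],
)

```text
clock: 10.32
position: [0.4846, 0.0382, 0.0321]
ee_rot: [-2.202, -2.222, 0.009]
force: [-14.0, -2.2, 53.1]
width: 0.001
```

A hard stop at z=32.1 mm with 53 N means the lining is at its stop. Backing off.

Call:
arm_command(
  deltas=[
    {"xyz": [0, 0, -0.5], "turn": 0, "jaw": 255},
    {"xyz": [0, 0, -1.5], "turn": 0, "jaw": 255},
    {"xyz": [0, 0, -4], "turn": 0, "jaw": 255},
    {"xyz": [0, 0, -7], "turn": 0, "jaw": 255},
    {"xyz": [0, 0, -10], "turn": 0, "jaw": 255},
  ],
)

```text
clock: 10.73
position: [0.4854, 0.0375, 0.1332]
ee_rot: [-2.202, -2.222, 0.011]
force: [0.3, 0.3, -0.2]
width: 0.002
```

Call:
arm_command(
  deltas=[
    {"xyz": [3, 0, -3], "turn": 0, "jaw": 255},
    {"xyz": [6, 0, -5], "turn": 0, "jaw": 255},
    {"xyz": [9, 0, -5], "turn": 0, "jaw": 255},
    {"xyz": [12, 0, -5], "turn": 0, "jaw": 255},
    {"xyz": [12, 0, -5], "turn": 0, "jaw": 255},
  ],
)

```text
clock: 11.15
position: [0.4846, 0.1646, 0.1844]
ee_rot: [-2.192, -2.23, 0.006]
force: [0.4, 1.1, -1.4]
width: 0.004
```

```bash
python3 seat.py 8; python3 go.py 480 36 45 0.5
```

```text
w handle y -21.8 139.7 [[-20, -8.1, 1.9, 31.4], [-5, -8.0, 5.9, 31.6], [10, -6.9, 4.7, 31.8], [115, -21.5, 20.7, 30.5], [130, -20.2, 16.5, 30.4]]
t handle y -19.8 135.5 [[-20, -9.6, 3.3, 30.9], [-5, -12.4, 5.9, 30.9], [10, -14.5, 9.6, 31.2], [25, -16.7, 12.4, 31.0], [40, -19.2, 16.5, 31.0], [55, -18.9, 14.8, 30.9], [70, -19.9, 14.9, 30.7], [85, -19.4, 17.5, 30.8], [100, -19.0, 17.9, 30.9], [115, -18.7, 17.9, 31.2], [130, -17.9, 14.1, 30.9]]
t tube y -127.2 x at -75 -2.9 z 22.8 pitch -0.63 yaw -0.3
t foam top z 24.6
s handle y -51.6 141.8 [[-20, -10.8, 3.8, 29.0], [-5, -13.9, 5.3, 31.6], [10, -16.6, 10.0, 31.3], [25, -19.3, 11.5, 31.4], [40, -20.7, 12.9, 31.5], [55, -20.9, 14.4, 31.6], [70, -20.5, 16.3, 31.5], [85, -20.8, 17.3, 31.5], [100, -21.7, 17.8, 31.5], [115, -21.2, 17.1, 31.7], [130, -20.4, 12.2, 31.8]]
s tube y -129.3 x at -75 -3.5 z 23.2 pitch -0.68 yaw 0.2
s foam top z 25.6
t 11.3 tcp [484.9 157.1 183.9] yaw_y 0.56 q7 -0.14 F [ 0.4 -0.9  0.6] w 0.5 tilt [-0.014  0.004 -1.   ]
delta cm [-12.17  -0.4   13.85] turn 0.0596452522314479
```

View pics/c8.png

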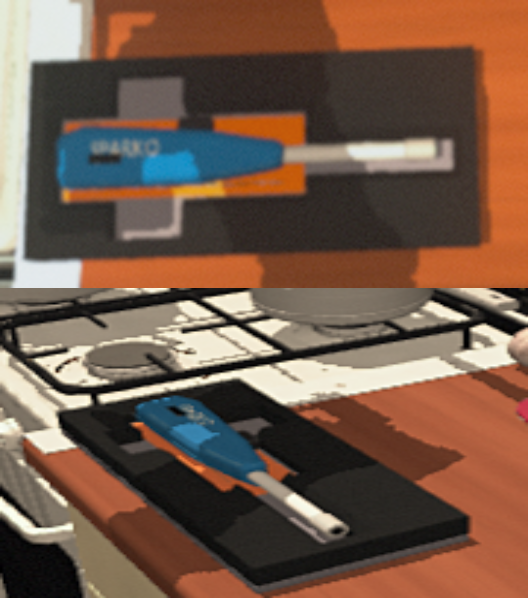

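View pics/t8.png

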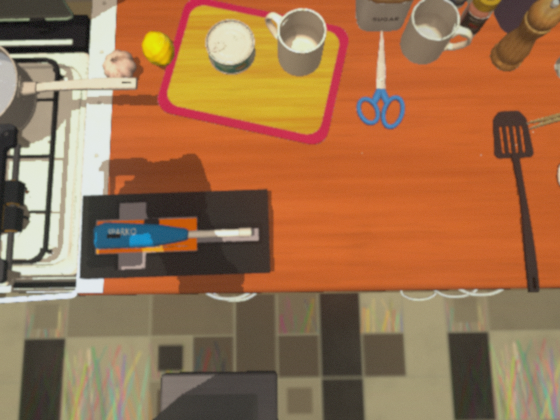

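The lighter lies in its cut-out, handle at (95-188,235) and tube in the channel to (258,234). Its top is level, and the arm is clear with force near zero.

```bash
python3 -c "
from cell import *
print(sign_off()); s=observe(); print(s['clock'],s['force'])"
```

```text
the job is handed in; nothing more can be done
None
the job is handed in; nothing more can be done
```

The lighter is in its foam cut-out, handle in the wide pocket and tube in the channel, pressed down to the stop. I handed the job in at about 11.3 s with the gripper lifted clear.

- **How it was placed:** I gripped the handle near y = 75, turned it about 19°, lowered it into the pocket and pushed it down. I then let go and pressed on top with closed fingers.
- **Depth:** the closed fingers met a hard stop at z = 32.1 mm, against the 32 mm expected when fully seated. The tube reads 8.4 mm higher than it did on the table, where 8 is expected. The top and scene cameras put the handle top at about 31–31.5 mm, but they also read the foam top 0.4–1.4 mm low.
- **Level:** in those two views the handle top varies by only about 0.5 mm along its length, leaving out one edge reading at the tube end. The tube reads about -0.65° of pitch, but it already read -0.44° lying flat on the table, so I take most of that as camera bias.
- **Sideways fit:** the lighter sits about 2–3 mm to the +x side of centre, inside the clearance.
- **Readings that disagreed:**
    - The first push, with the lighter still in the grip, showed almost no force, which is why I pressed again on top.
    - The second press reached 53 N, more than I intended. It was through the fingertips and below the 120 N wrist limit.
    - The tool ended tilted by about 0.8°.

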